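# Tip the stray vials into one corner of the tote and hold it there

### The job

Four loose vials are scattered in the blue tote: take hold of the tote (the upright ear on its clipped corner is there for that) and tilt it until all four vials have slid down into the corner diagonally opposite the ear, so that they can be counted. Keep every vial in the tote, leave the vial pack, the jar and the carton alone, and finish still holding the tote in the gripper, keeping it steady and clearly tilted with the vials bunched in that corner (the low corner may rest on the counter, but do not lean the tote on any of the other things).

Things in the scene. Friction and masses are not known exactly. Their poses are not given: they have to be found in the camera images.
- tote: small open blue plastic tote, 220 (x) x 190 (y) outside, walls 50 high and 4 thick, floor 4 thick, 0.4 kg give or take a third, loose on the counter, friction about 0.6. Origin: centre of the underside of the full rectangle; z up out of the tote. Its +x +y corner is clipped at 45 degrees (45 off each side); that clipped wall is 10 thick and carries the grip ear
- ear (a point): point in the grip ear, an upright plate 46 wide, 10 thick on the clipped corner, rising from the rim (50 above the underside) to 91 above the underside. The point is mid-width, mid-thickness, 16 below the ear's top, at tote coordinates (84, 69, 75). The plate's faces look along +(x+y) (outwards) and -(x+y) (to the tote's inside). Axes as the tote's
- far_corner (a point): the inner bottom corner diagonally across from the ear, where the vials must gather: on the floor's upper face, where the two inner wall faces meet, at tote coordinates (-106, -91, 4). The tote's outer bottom corner there is at (-110, -95, 0). Axes as the tote's
- vial0: loose glass vial, 26 diameter, 28 high, with an aluminium cap, 25 g; standing in the tote at the start. Origin: its middle, at half height. Smooth: friction on the tote about 0.2, so that it begins to slide at a tilt of about 12 degrees, and slides along a wall into the corner at about 30 degrees. It may tip over, which does not matter
- vial1: loose glass vial, 26 diameter, 28 high, with an aluminium cap, 25 g; standing in the tote at the start. Origin: its middle, at half height. Smooth: friction on the tote about 0.2, so that it begins to slide at a tilt of about 12 degrees, and slides along a wall into the corner at about 30 degrees. It may tip over, which does not matter
- vial2: loose glass vial, 26 diameter, 28 high, with an aluminium cap, 25 g; standing in the tote at the start. Origin: its middle, at half height. Smooth: friction on the tote about 0.2, so that it begins to slide at a tilt of about 12 degrees, and slides along a wall into the corner at about 30 degrees. It may tip over, which does not matter
- vial3: loose glass vial, 26 diameter, 28 high, with an aluminium cap, 25 g; standing in the tote at the start. Origin: its middle, at half height. Smooth: friction on the tote about 0.2, so that it begins to slide at a tilt of about 12 degrees, and slides along a wall into the corner at about 30 degrees. It may tip over, which does not matter
- vial_pack: bystander: white tray 160 x 35 with five vials standing in it, 49 high, loose. Origin: centre of the underside
- jar: bystander: white jar, 60 diameter, 80 high, loose. Origin: centre of the underside
- carton: bystander: plain cardboard carton 110 x 70 x 60 high, loose. Origin: centre of the underside

How it is judged:
By the outcome, as a careful person would: the job done as asked, in the order asked, and still so for the second after the job is handed in, while the arm keeps its last pose, push and grip.
It also fails if it takes over 35 s, if anything falls off the work surface, if the arm or the gripper's body presses on something with over 40 N, if the wrist force passes 120 N, or if a joint passes its speed limit or range.

### The arm

A 7-joint arm with a two-finger parallel gripper is mounted at the origin on the work surface. World frame = base frame: x ahead of the robot, y to its left, z up, the work surface at z = 0. Lengths are in mm, angles in rad, forces in N, time in s.
With the tool pointing down it reaches from about 425 to 875 mm from the base axis. Payload 4.7 kg.
Tool frame: the origin (TCP) lies midway between the tips of the shut fingers; the grasp point (between the pads) lies 19 mm behind it; z points along the fingers, y is the direction in which the jaws open and shut (so a half turn about z gives the same grasp; the last joint's range is limited). The gripper opens to 87 mm and grips with 3 to 60 N. Pads are 19 mm wide; open, the fingers measure 117 mm over their backs; the gripper's body (75 mm by 190 mm) begins 51 mm behind the grasp point.
Start: joints at [-1.173, 0.321, -0.07, 1.45, 0.023, 1.371, -0.057], TCP at [243.419, 602.721, 222.587] pointing down, gripper open.
Joint ranges: [-2.86, 2.86], [-0.3, 2.09], [-1.38, 1.24], [0.06, 2.45], [-1.56, 4.7], [0.09, 2.05], [-2.69, 2.69]. Speed limits (rad/s): [2.57, 2.57, 3.14, 3.14, 3.14, 3.14, 3.14].

### API

Orientations are given as a rotation vector (axis times angle).
In Python, from station import r gives the robot as it stands.
- The arm moves only by the tool servo_tool, never from a script. Its argument "plan" is a list that holds one entry, the list of rows, each a list of 7 numbers: the shift along the world's x, y, z in mm, then the turn, a rotation vector about the world's x, y, z in degrees, then the opening, from 0 (shut) to 1 (fully open). A call has 1 to 8 rows; each row shifts and turns the pose as measured when the row begins; what a row does not reach is not made up. A row lasts 1/10 s, in which the tool goes at most 50 mm and 8.59 degrees, less where a joint would pass 70% of its speed; a pose out of reach is approached as far as the arm can. A call with a gripper value outside its range is refused whole. The fingers move at their own pace and stop on an object; "squeeze" is the grip in N (left out, the last holds). Time passes only in rows, so rows that do not move let the fingers close. It gives the time, the measured TCP pose, the force and the opening at its end, in the units of the state.
- r.get_obs(): the state, without advancing time (a new reading comes with each control period).
- r.read_camera(name): name is "scene" or "top" or "wrist"; returns a dict with "color" (480x640x3 uint8, blue, green, red), "fx", "fy", "cx", "cy" (pixels), "dist" ([k1, k2, p1, p2, k3] as OpenCV has them; the pictures are not rectified), "pose" (4x4, takes a point from camera to world coordinates); the wrist camera has in their place "mount" (4x4, takes a point from camera to tool coordinates, whose origin is the TCP and whose axes are the flange's). Camera axes: x right, y down, z forward; pixel columns grow to the right and rows downward; lengths in mm; the calibration is good to about 2 mm. A picture is of the moment at which its call begins: read the wrist's pose just before it. There is no depth.
- r.hand_in(): hands the job in, once; it reports no verdict.
The state is a dict: "clock": time; "joint_positions": joint angles; "qd": joint speeds; "joint_torque": joint torques, N m; "eef_pos": TCP position; "tool_rot": TCP orientation; "contact_force": force on the tool from outside, world axes, zero at the start; "ft_torque": the same for the moment, N m; "grip_width": finger opening in mm.
Only numpy, scipy, OpenCV 4.12 (cv2) and the standard library are available. Lean on these libraries where they do the work, as an engineer would, in place of code of your own. Each camera call takes 0.05 s, during which the arm holds its last target. There are 200 camera calls.

## Working session

There is one attempt and no reset: what is moved stays moved. The work goes in short steps, Python scripts to look and compute and a tool call to move; the robot and the scene stay as the last step left them, time stands still between calls to the robot, and variables do not carry over. Pictures are saved under pics/ and viewed, about 8 in all and at most 12, crops included, and the job is handed in when it is done.

Besides the shell and the picture viewer there is one more tool, called after ">>>" by a JSON object that holds its "fn" and its "kwargs". servo_tool: Moves the arm, as the interface text tells. Its arguments: {"type":"object","properties":{"plan":{"type":"array"},"squeeze":{"type":"number"}},"required":["plan"]}

```bash
ls; mkdir -p pics; python3 - <<'E'
from station import r
import cv2,numpy as np
o=r.get_obs();print({k:np.round(v,3) for k,v in o.items()})
for n in("scene","top"):
    c=r.read_camera(n);cv2.imwrite(f"pics/{n}0.png",c["color"]);print(n,c["fx"],c["fy"],c["cx"],c["cy"],c["dist"],np.round(c["pose"],3).tolist())
E
```

```text
pics
{'clock': np.float64(0.0), 'joint_positions': array([-1.173,  0.322, -0.07 ,  1.452,  0.023,  1.371, -0.057]), 'qd': array([ 0.   ,  0.   ,  0.   , -0.001, -0.001,  0.   ,  0.   ]), 'joint_torque': array([-1.0000e-03, -4.9128e+01, -4.0400e-01, -3.1253e+01, -6.4000e-02,
        4.4000e-02,  0.0000e+00]), 'eef_pos': array([243.237, 602.186, 221.475]), 'tool_rot': array([-5.990e-01, -3.084e+00,  3.000e-03]), 'contact_force': array([-0.897, -0.653,  0.704]), 'ft_torque': array([-0.024, -0.021,  0.004]), 'grip_width': np.float64(86.792)}
scene 460.9056426019093 460.9056426019093 315.51066078814705 240.10710299197706 [-0.0081986  0.         0.         0.         0.       ] [[-0.224, 0.735, -0.64, 1201.585], [0.974, 0.172, -0.144, 97.86], [0.004, -0.656, -0.755, 795.319], [0.0, 0.0, 0.0, 1.0]]
top 452.35140984505676 452.35140984505676 319.976711860236 239.9855594173447 [0.00726759 0.         0.         0.         0.        ] [[-0.008, -0.98, 0.197, 401.561], [-1.0, 0.012, 0.016, -48.318], [-0.018, -0.197, -0.98, 1073.017], [0.0, 0.0, 0.0, 1.0]]
```

View pics/scene0.png

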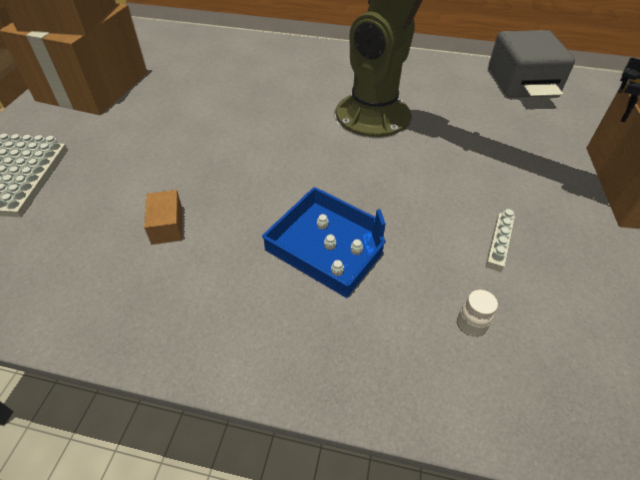

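View pics/top0.png

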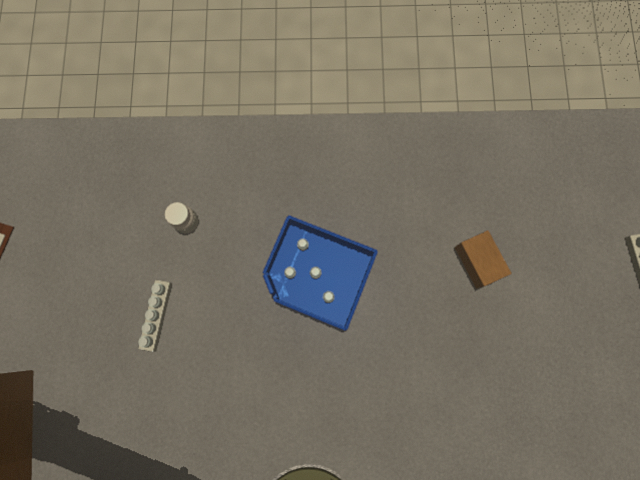

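The top view shows the tote with its ear at the lower left, near (273,290), facing the robot. The rim corners are at about (290,217), (376,251) and (346,330). The vials are at (303,244), (290,272), (316,272) and (328,297), and the bystanders are well clear. Next I'll fit the tote pose and work out the tool move.

```bash
cat >h.py <<'E'
import cv2,numpy as np
from scipy.spatial.transform import Rotation as R
from scipy.optimize import least_squares
def ray(c,uv,z,T=None):
    T=np.array(c["pose"]) if T is None else T
    K=np.array([[c["fx"],0,c["cx"]],[0,c["fy"],c["cy"]],[0,0,1]])
    p=cv2.undistortPoints(np.array(uv,float).reshape(-1,1,2),K,np.array(c["dist"]))[:,0]
    d=np.c_[p,np.ones(len(p))]@T[:3,:3].T; o=T[:3,3]
    return o+d*((z-o[2])/d[:,2])[:,None]
def fit(obj,w):  # 2D rigid
    f=lambda q:(obj@np.array([[np.cos(q[2]),-np.sin(q[2])],[np.sin(q[2]),np.cos(q[2])]]).T+q[:2]-w).ravel()
    s=min((least_squares(f,[*w.mean(0),a]) for a in (0,1.5,3,-1.5)),key=lambda s:s.cost)
    return s.x,s.fun.reshape(-1,2)
E
cat > m.py <<'E'
from station import r
from h import *
c=r.read_camera("top");im=c["color"].astype(int)
m=((im[...,0]>im[...,2]+40)&(im[...,0]>60)).astype(np.uint8)
m[:,:200]=0;m[:,450:]=0
cn=max(cv2.findContours(m,0,1)[0],key=cv2.contourArea)
h=cv2.convexHull(cn);a=cv2.approxPolyDP(h,4,True)[:,0];print(a.tolist())
g=np.array([[290,217],[376,251],[346,330]])
px=np.array([a[np.argmin(((a-q)**2).sum(1))] for q in g]);print(px.tolist())
w=ray(c,px,50)[:,:2]
q,e=fit(np.array([[110,-95],[-110,-95],[-110,95.]]),w)
print("tote",q[:2].round(1),np.degrees(q[2]).round(2),"res",e.round(1).tolist())
Rz=R.from_euler('z',q[2])
for n,p in (("ear",(84,69,75)),("farouter",(-110,-95,0))):print(n,(Rz.apply(p)+[*q[:2],0]).round(1))
n=Rz.apply([1,1,0])/2**.5
o=r.get_obs();T=R.from_rotvec(o["tool_rot"])
ty=T.apply([0,1,0]);print("n",n.round(3),"tool y",ty.round(3),"tool z",T.apply([0,0,1]).round(3))
d=np.degrees(np.arctan2(n[1],n[0])-np.arctan2(ty[1],ty[0]));print("yaw turn",(d+90)%180-90)
print("delta",(Rz.apply((84,69,75))+[*q[:2],0]-o["eef_pos"]).round(1))
E
python3 m.py
```

```text
[[288, 216], [376, 250], [346, 329], [277, 302], [263, 271]]
[[288, 216], [376, 250], [346, 329]]
tote [535.6 -22.3] 67.59 res [[0.2, 0.6], [-0.8, -0.4], [0.6, -0.2]]
ear [503.9  81.7  75. ]
farouter [ 581.5 -160.2    0. ]
n [-0.384  0.923  0.   ] tool y [ 0.374  0.927 -0.001] tool z [-0.    -0.001 -1.   ]
yaw turn 44.5738508327662
delta [ 260.6 -520.6 -146.7]
```

>>> {"fn": "servo_tool", "kwargs": {"plan": [[[21,-43,0,0,0,5.6,1],[21,-43,0,0,0,5.6,1],[21,-43,0,0,0,5.6,1],[21,-43,0,0,0,5.6,1],[21,-43,0,0,0,5.6,1],[21,-43,0,0,0,5.6,1],[21,-43,0,0,0,5.6,1],[21,-43,0,0,0,5.6,1]]], "squeeze": 50}}

```text
clock: 0.95
eef_pos: [407.3, 250.5, 217.1]
tool_rot: [0.692, -3.06, 0.007]
contact_force: [1.4, 0.3, -0.7]
grip_width: 86.8
```

```bash
cat >s.py <<'E'
from station import r
from h import *
o=r.get_obs();T=R.from_rotvec(o["tool_rot"])
print({k:np.round(o[k],3).tolist() for k in("clock","joint_positions","eef_pos","tool_rot","contact_force","ft_torque","grip_width")})
ty=T.apply([0,1,0]);n=np.array([-.384,.923,0])
print("tool y",ty.round(3),"z",T.apply([0,0,1]).round(3),"to ear",(np.array([503.9,81.7,56])-o["eef_pos"]).round(1))
# turn (deg, world rotvec) to upright tool with y along n
D=R.from_matrix(np.column_stack([np.cross(n,[0,0,-1]),n,[0,0,-1]]))
print("turn",np.degrees((D*T.inv()).as_rotvec()).round(2))
E
python3 s.py
```

```text
{'clock': 0.95, 'joint_positions': [-0.752, -0.04, 0.139, 1.869, 0.008, 1.318, 1.401], 'eef_pos': [407.254, 250.515, 217.052], 'tool_rot': [0.692, -3.06, 0.007], 'contact_force': [1.396, 0.323, -0.677], 'ft_torque': [0.106, -0.012, 0.042], 'grip_width': 86.756}
tool y [-0.43   0.903 -0.003] z [-0.004 -0.005 -1.   ] to ear [  96.6 -168.8 -161.1]
turn [ 0.31 -0.21 -2.89]
```

>>> {"fn": "servo_tool", "kwargs": {"plan": [[[19,-34,-8,0,0,-0.6,1],[19,-34,-8,0,0,-0.6,1],[19,-34,-10,0,0,-0.6,1],[19,-34,-12,0,0,-0.6,1],[18,-30,-12,0,0,-0.5,1],[2,-3,-4,0,0,0,1],[0,0,0,0,0,0,1]]]}}

```text
clock: 1.65
eef_pos: [507.6, 65.2, 161.6]
tool_rot: [0.595, -3.082, 0.008]
contact_force: [0.4, -0.2, -0.5]
grip_width: 86.9
```

```bash
python3 s.py; python3 - <<'E'
from station import r
from h import *
o=r.get_obs();c=r.read_camera("wrist");im=c["color"].copy()
B=np.eye(4);B[:3,:3]=R.from_rotvec(o["tool_rot"]).as_matrix();B[:3,3]=o["eef_pos"];T=B@np.array(c["mount"])
print(T.round(2).tolist(),c["fx"],c["cx"],c["cy"])
# predicted ear top corners
q=np.array([535.6,-22.3]);Rz=R.from_euler('z',67.59,degrees=True)
u=np.array([1,-1,0])/2**.5;v=np.array([1,1,0])/2**.5
P=np.array([Rz.apply(np.array([84,69,91])+a*23*u+b*5*v)+[*q,0] for a,b in((1,1),(1,-1),(-1,-1),(-1,1))])
W=np.linalg.inv(T);K=np.array([[c["fx"],0,c["cx"]],[0,c["fy"],c["cy"]],[0,0,1.]])
p=cv2.projectPoints(P,cv2.Rodrigues(W[:3,:3])[0],W[:3,3],K,np.array(c["dist"]))[0][:,0];print(p.round())
cv2.polylines(im,[p.round().astype(int)],True,(0,0,255),1)
cv2.imwrite("pics/w1.png",im)
E
```

```text
{'clock': 1.65, 'joint_positions': [-0.535, 0.065, 0.367, 1.882, -0.019, 1.201, 1.791], 'eef_pos': [507.577, 65.185, 161.562], 'tool_rot': [0.595, -3.082, 0.008], 'contact_force': [0.372, -0.15, -0.534], 'ft_torque': [0.036, 0.049, 0.016], 'grip_width': 86.946}
tool y [-0.372  0.928 -0.005] z [-0.001 -0.006 -1.   ] to ear [  -3.7   16.5 -105.6]
turn [ 0.32 -0.07  0.75]
[[-0.37, 0.89, 0.27, 430.61], [0.93, 0.36, 0.11, 35.45], [-0.0, 0.29, -0.96, 323.12], [0.0, 0.0, 0.0, 1.0]] 337.8360277126688 320.1224292929457 235.28401193240597
[[349. 282.]
 [336. 282.]
 [336. 223.]
 [350. 223.]]
```

View pics/w1.png

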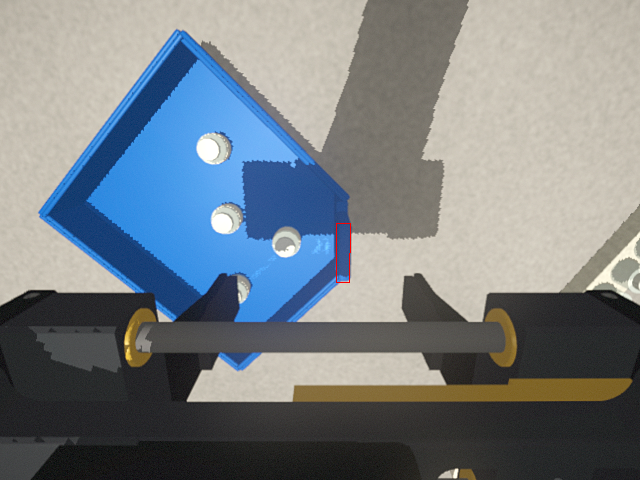

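The predicted outline of the ear (336–350, 223–282) matches the ear in the wrist view, so I'm descending.

>>> {"fn": "servo_tool", "kwargs": {"plan": [[[-4,16,-5,0,0,0.7,1],[0,0,-25,0,0,0,1],[0,0,-25,0,0,0,1],[0,0,-20,0,0,0,1],[0,0,-10,0,0,0,1],[0,0,0,0,0,0,1]]]}}

```text
clock: 2.3
eef_pos: [500.2, 98.4, 75.9]
tool_rot: [-0.647, 3.072, 0.003]
contact_force: [0.1, 0.3, 0.4]
grip_width: 87.2
```

```bash
python3 s.py
```

```text
{'clock': 2.3, 'joint_positions': [-0.557, 0.15, 0.337, 1.979, -0.06, 1.019, 1.793], 'eef_pos': [500.218, 98.364, 75.945], 'tool_rot': [-0.647, 3.072, 0.003], 'contact_force': [0.074, 0.298, 0.417], 'ft_torque': [0.107, 0.079, 0.064], 'grip_width': 87.193}
tool y [-0.403  0.915  0.001] z [ 0.002  0.002 -1.   ] to ear [  3.7 -16.7 -19.9]
turn [-0.13  0.13 -1.19]
```

>>> {"fn": "servo_tool", "kwargs": {"plan": [[[1,-4,0,0,0,-0.3,1],[1,-4,-3,0,0,-0.3,1],[0.5,-3,-4,0,0,-0.2,1],[0,-1,-4,0,0,0,1],[0,0,-2,0,0,0,1],[0,0,0,0,0,0,1]]]}}

```text
clock: 2.9
eef_pos: [505.1, 87.6, 65.5]
tool_rot: [-0.625, 3.07, 0.005]
contact_force: [0.3, -0.7, -0.0]
grip_width: 87.3
```

```bash
python3 s.py
```

```text
{'clock': 2.9, 'joint_positions': [-0.541, 0.165, 0.346, 1.987, -0.071, 0.991, 1.812], 'eef_pos': [505.067, 87.554, 65.5], 'tool_rot': [-0.625, 3.07, 0.005], 'contact_force': [0.273, -0.712, -0.033], 'ft_torque': [0.088, 0.086, 0.017], 'grip_width': 87.34}
tool y [-0.391  0.92   0.001] z [ 0.008  0.005 -1.   ] to ear [-1.2 -5.9 -9.5]
turn [-0.28  0.46 -0.43]
```

>>> {"fn": "servo_tool", "kwargs": {"plan": [[[-0.5,-3,-3,0,0,-0.4,1],[0,-2,-3,0,0.3,0,1],[0,-1,-1,0,0,0,1],[0,0,0,0,0,0,1]]]}}

```text
clock: 3.3
eef_pos: [504.6, 80.8, 57.9]
tool_rot: [-0.614, 3.078, 0.007]
contact_force: [-0.1, 0.5, 0.2]
grip_width: 87.3
```

```bash
python3 s.py
```

```text
{'clock': 3.3, 'joint_positions': [-0.531, 0.177, 0.351, 1.992, -0.078, 0.981, 1.823], 'eef_pos': [504.579, 80.824, 57.912], 'tool_rot': [-0.614, 3.078, 0.007], 'contact_force': [-0.099, 0.483, 0.195], 'ft_torque': [0.037, 0.02, -0.018], 'grip_width': 87.303}
tool y [-0.384  0.923  0.003] z [ 0.002  0.005 -1.   ] to ear [-0.7  0.9 -1.9]
turn [-0.27  0.13  0.03]
```

Aligned to within about 1 mm laterally and 2 mm in height. Closing the gripper.

>>> {"fn": "servo_tool", "kwargs": {"plan": [[[0,0,0,0,0,0,0.6],[0,0,0,0,0,0,0.3],[0,0,0,0,0,0,0.1],[0,0,0,0,0,0,0],[0,0,0,0,0,0,0],[0,0,0,0,0,0,0],[0,0,0,0,0,0,0],[0,0,0,0,0,0,0]]], "squeeze": 50}}

```text
clock: 4.1
eef_pos: [504.8, 81.3, 58.2]
tool_rot: [-0.615, 3.077, 0.007]
contact_force: [-0.6, 0.1, 0.8]
grip_width: 30.8
```

```bash
python3 s.py
```

```text
{'clock': 4.1, 'joint_positions': [-0.532, 0.177, 0.351, 1.992, -0.078, 0.981, 1.823], 'eef_pos': [504.821, 81.255, 58.226], 'tool_rot': [-0.615, 3.077, 0.007], 'contact_force': [-0.558, 0.125, 0.813], 'ft_torque': [0.013, -0.012, 0.032], 'grip_width': 30.811}
tool y [-0.384  0.923  0.004] z [ 0.003  0.005 -1.   ] to ear [-0.9  0.4 -2.2]
turn [-0.29  0.16 -0.  ]
```

>>> {"fn": "servo_tool", "kwargs": {"plan": [[[0,0,0,0,0,0,0],[0,0,0,0,0,0,0],[0,0,0,0,0,0,0],[0,0,0,0,0,0,0],[0,0,0,0,0,0,0]]]}}

```text
clock: 4.6
eef_pos: [504.6, 81.8, 58.2]
tool_rot: [-0.614, 3.077, 0.008]
contact_force: [0.4, 1.0, 0.5]
grip_width: 9.5
```

```bash
cat >>s.py <<'E'
# tilt: plan for pivot about far outer corner line; TCP relative to pivot in the tote frame fixed at grasp
k=np.array([-.384,.923,0]); ax=np.cross(k,[0,0,1]) # rotating about ax by +th raises k? check
G=R.from_rotvec([-0.615,3.077,0.007]); 
import sys
if len(sys.argv)>3:
    P0=np.array([float(x) for x in sys.argv[1].split(",")]);piv=np.array([581.5,-160.2,0]);
    rel=R.from_matrix(T.as_matrix()@G.as_matrix().T).as_rotvec(degrees=True)
    print("ax",ax.round(3),"tilt so far",rel.round(2),"along ax",(rel@ax).round(2))
    now=R.from_rotvec(rel,degrees=True)
    print("implied pivot shift",(o["eef_pos"]-(piv+now.apply(P0-piv))).round(1))
    for th in eval(sys.argv[2]):
        Q=R.from_rotvec(np.radians(th)*ax);t=piv+Q.apply(P0-piv)+[0,0,float(sys.argv[3])]
        print(th,"shift",(t-o["eef_pos"]).round(1),"turn",(Q*now.inv()).as_rotvec(degrees=True).round(2))
E
python3 s.py 504.8,81.3,58.2 "[5,10,15,20,25,30,35,40]" 2
```

```text
{'clock': 4.6, 'joint_positions': [-0.532, 0.177, 0.351, 1.992, -0.079, 0.982, 1.822], 'eef_pos': [504.611, 81.778, 58.238], 'tool_rot': [-0.614, 3.077, 0.008], 'contact_force': [0.362, 0.963, 0.461], 'ft_torque': [0.093, 0.053, -0.132], 'grip_width': 9.475}
tool y [-0.384  0.923  0.004] z [ 0.002  0.006 -1.   ] to ear [-0.7 -0.1 -2.2]
turn [-0.33  0.14  0.02]
ax [ 0.923  0.384 -0.   ] tilt so far [ 0.03  0.02 -0.04] along ax 0.04
implied pivot shift [-0.4  0.5 -0.1]
5 shift [ 2.5 -6.  23.7] turn [4.58 1.9  0.04]
10 shift [  5.5 -13.3  44.9] turn [9.2  3.82 0.04]
15 shift [  9.3 -22.3  65.3] turn [13.81  5.74  0.04]
20 shift [ 13.7 -32.9  84.8] turn [18.43  7.66  0.04]
25 shift [ 18.7 -45.  103.2] turn [23.04  9.58  0.04]
30 shift [ 24.3 -58.5 120.4] turn [27.66 11.49  0.04]
35 shift [ 30.5 -73.4 136.2] turn [32.28 13.41  0.04]
40 shift [ 37.2 -89.5 150.6] turn [36.89 15.33  0.04]
```

>>> {"fn": "servo_tool", "kwargs": {"plan": [[[1,-2.5,10,2,0.8,0,0],[1.3,-3,11,2.3,0.95,0,0],[1.4,-3.4,11,2.3,0.95,0,0],[1.7,-4,11,2.3,0.95,0,0],[0,0,0,0,0,0,0]]]}}

```text
clock: 5.1
eef_pos: [508.1, 67.4, 99.9]
tool_rot: [0.614, -3.035, -0.266]
contact_force: [0.6, -1.9, -4.3]
grip_width: 9.4
```

```bash
python3 s.py 504.8,81.3,58.2 "[10,15,20,25,30,35,40]" 2
```

```text
{'clock': 5.1, 'joint_positions': [-0.414, 0.179, 0.383, 1.909, -0.254, 1.141, 2.051], 'eef_pos': [508.078, 67.353, 99.938], 'tool_rot': [0.614, -3.035, -0.266], 'contact_force': [0.589, -1.942, -4.319], 'ft_torque': [-0.645, -0.319, 0.056], 'grip_width': 9.423}
tool y [-0.383  0.907  0.174] z [-0.066  0.161 -0.985] to ear [ -4.2  14.3 -43.9]
turn [-9.26 -3.79 -0.28]
ax [ 0.923  0.384 -0.   ] tilt so far [8.97 3.95 0.28] along ax 9.8
implied pivot shift [-1.  -1.1 -0.3]
10 shift [2.1 1.1 3.2] turn [ 0.25 -0.09 -0.3 ]
15 shift [ 5.8 -7.9 23.6] turn [ 4.86  1.84 -0.31]
20 shift [ 10.2 -18.5  43.1] turn [ 9.47  3.77 -0.31]
25 shift [ 15.2 -30.6  61.5] turn [14.08  5.71 -0.32]
30 shift [ 20.9 -44.1  78.7] turn [18.69  7.64 -0.33]
35 shift [ 27.1 -59.   94.5] turn [23.3   9.57 -0.33]
40 shift [ 33.8 -75.1 108.9] turn [27.91 11.51 -0.34]
```

```bash
sed -i 's/for th in eval(sys.argv\[2\]):/for th,yw in eval(sys.argv[2]):/; s/Q=R.from_rotvec(np.radians(th)\*ax);/Q=R.from_euler("z",yw,degrees=True)*R.from_rotvec(np.radians(th)*ax);/; s/print(th,"shift"/print(th,yw,"shift"/' s.py
python3 s.py 504.8,81.3,58.2 "[(15,-4),(20,-8),(25,-12),(30,-16),(35,-20),(40,-24)]" 3
```

```text
{'clock': 5.1, 'joint_positions': [-0.414, 0.179, 0.383, 1.909, -0.254, 1.141, 2.051], 'eef_pos': [508.078, 67.353, 99.938], 'tool_rot': [0.614, -3.035, -0.266], 'contact_force': [0.589, -1.942, -4.319], 'ft_torque': [-0.645, -0.319, 0.056], 'grip_width': 9.423}
tool y [-0.383  0.907  0.174] z [-0.066  0.161 -0.985] to ear [ -4.2  14.3 -43.9]
turn [-9.26 -3.79 -0.28]
ax [ 0.923  0.384 -0.   ] tilt so far [8.97 3.95 0.28] along ax 9.8
implied pivot shift [-1.  -1.1 -0.3]
15 -4 shift [21.3 -3.7 24.6] turn [ 4.92  1.67 -4.3 ]
20 -8 shift [ 39.9 -11.7  44.1] turn [ 9.72  3.11 -8.29]
25 -12 shift [ 57.5 -22.8  62.5] turn [ 14.63   4.21 -12.25]
30 -16 shift [ 73.5 -36.7  79.7] turn [ 19.64   4.98 -16.16]
35 -20 shift [ 87.5 -53.3  95.5] turn [ 24.73   5.41 -20.01]
40 -24 shift [ 99.2 -72.1 109.9] turn [ 29.91   5.49 -23.78]
```

>>> {"fn": "servo_tool", "kwargs": {"plan": [[[8,-1.5,9,1.9,0.65,-1.65,0],[8,-2,9,1.9,0.65,-1.65,0],[8,-2.5,9,1.9,0.65,-1.65,0],[8,-2.7,9,1.9,0.65,-1.65,0],[7,-2.7,8,1.9,0.6,-1.65,0]]]}}

```text
clock: 5.6
eef_pos: [544.4, 57.5, 138.8]
tool_rot: [0.39, -3.021, -0.529]
contact_force: [0.3, -1.2, -4.3]
grip_width: 9.5
```

```bash
python3 s.py 504.8,81.3,58.2 "[(20,-8),(25,-12),(30,-16),(35,-20),(40,-24)]" 3
```

```text
{'clock': 5.6, 'joint_positions': [-0.301, 0.262, 0.423, 1.77, -0.444, 1.3, 2.101], 'eef_pos': [544.363, 57.458, 138.793], 'tool_rot': [0.39, -3.021, -0.529], 'contact_force': [0.309, -1.153, -4.258], 'ft_torque': [-0.92, -0.499, 0.174], 'grip_width': 9.542}
tool y [-0.238  0.91   0.34 ] z [-0.092  0.328 -0.94 ] to ear [-40.5  24.2 -82.8]
turn [-18.76  -6.7    7.78]
ax [ 0.923  0.384 -0.   ] tilt so far [18.47  6.88 -7.75] along ax 19.69
implied pivot shift [-3.8  0.9 -0.8]
20 -8 shift [ 3.6 -1.8  5.2] turn [ 0.44 -0.49 -0.27]
25 -12 shift [ 21.2 -12.9  23.6] turn [ 5.3   0.59 -4.3 ]
30 -16 shift [ 37.2 -26.8  40.8] turn [10.24  1.34 -8.3 ]
35 -20 shift [ 51.2 -43.4  56.6] turn [ 15.24   1.75 -12.28]
40 -24 shift [ 62.9 -62.2  71. ] turn [ 20.3   1.8 -16.2]
```

>>> {"fn": "servo_tool", "kwargs": {"plan": [[[7.5,-4.5,8.5,2.05,0.2,-1.65,0],[7.5,-5,8.5,2.05,0.25,-1.65,0],[7.5,-5,8,2.05,0.27,-1.65,0],[7.3,-5.7,8,2.05,0.3,-1.65,0],[7,-6,8,2.05,0.3,-1.65,0]]]}}

```text
clock: 6.1
eef_pos: [580.2, 32.9, 174.4]
tool_rot: [0.17, -2.998, -0.804]
contact_force: [0.5, -0.9, -2.3]
grip_width: 9.6
```

```bash
python3 s.py 504.8,81.3,58.2 "[(30,-16),(35,-20),(38,-22),(40,-24)]" 3
```

```text
{'clock': 6.1, 'joint_positions': [-0.169, 0.341, 0.454, 1.664, -0.633, 1.435, 2.137], 'eef_pos': [580.163, 32.904, 174.384], 'tool_rot': [0.17, -2.998, -0.804], 'contact_force': [0.512, -0.935, -2.252], 'ft_torque': [-1.331, -0.198, -0.0], 'grip_width': 9.584}
tool y [-0.097  0.86   0.501] z [-0.06   0.497 -0.866] to ear [ -76.3   48.8 -118.4]
turn [-29.12  -7.78  15.71]
ax [ 0.923  0.384 -0.   ] tilt so far [ 28.85   7.98 -15.67] along ax 29.69
implied pivot shift [-2.4  1.7 -1.5]
30 -16 shift [ 1.4 -2.3  5.2] turn [ 0.21 -0.42 -0.09]
35 -20 shift [ 15.4 -18.9  21. ] turn [ 5.17 -0.02 -4.1 ]
38 -22 shift [ 21.6 -29.8  29.9] turn [ 8.17  0.08 -6.11]
40 -24 shift [ 27.1 -37.7  35.4] turn [10.17  0.03 -8.1 ]
```

>>> {"fn": "servo_tool", "kwargs": {"plan": [[[5,-6,6,1.7,0,-1.35,0],[5,-6,6,1.7,0,-1.35,0],[4.5,-6,6,1.7,0,-1.35,0],[4.5,-6.3,6,1.7,0,-1.35,0],[4.5,-6.5,6,1.7,0,-1.35,0],[4,-6.5,5,1.7,0,-1.35,0],[0,0,0,0,0,0,0],[0,0,0,0,0,0,0]]]}}

```text
clock: 6.9
eef_pos: [607.5, -5.5, 205.8]
tool_rot: [0.053, 2.94, 1.083]
contact_force: [-0.1, 0.9, 0.1]
grip_width: 9.7
```

```bash
python3 s.py 504.8,81.3,58.2 "[(40,-24)]" 3;  python3 - <<'E'
from station import r
import cv2,numpy as np
a=r.read_camera("scene")["color"];b=r.read_camera("top")["color"];w=r.read_camera("wrist")["color"]
cv2.imwrite("pics/a2.png",np.hstack([cv2.resize(a[130:330,200:460],None,fx=1.5,fy=1.5),cv2.resize(b[170:370,240:500],None,fx=1.5,fy=1.5)]))
cv2.imwrite("pics/w2.png",w)
E
```

```text
{'clock': 6.9, 'joint_positions': [-0.027, 0.408, 0.477, 1.599, -0.818, 1.551, 2.159], 'eef_pos': [607.463, -5.535, 205.826], 'tool_rot': [0.053, 2.94, 1.083], 'contact_force': [-0.07, 0.877, 0.052], 'ft_torque': [-1.021, -0.074, 0.024], 'grip_width': 9.728}
tool y [0.029 0.76  0.649] z [ 0.019  0.648 -0.761] to ear [-103.6   87.2 -149.8]
turn [-40.05  -7.52  23.6 ]
ax [ 0.923  0.384 -0.   ] tilt so far [ 39.8    7.73 -23.54] along ax 39.7
implied pivot shift [-2.5  0.4 -1.5]
40 -24 shift [-0.2  0.8  4. ] turn [-0.27 -0.44  0.4 ]
```

View pics/a2.png

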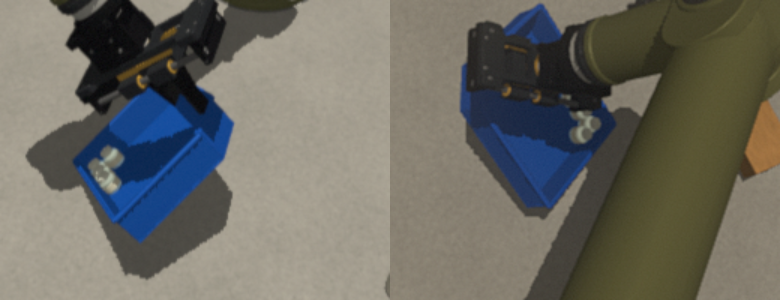

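View pics/w2.png

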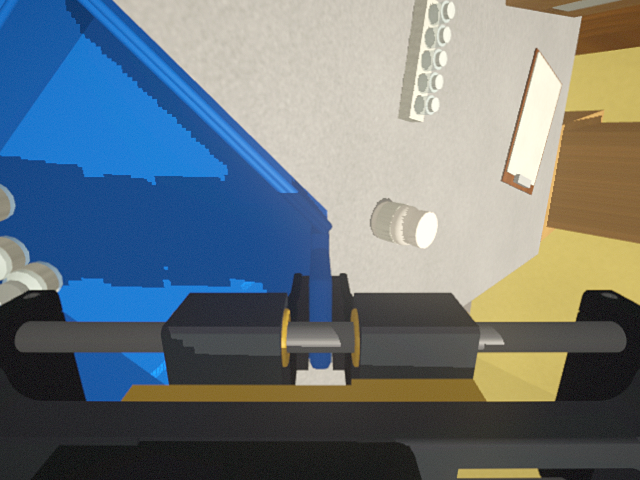

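The vials are bunched near the low corner. I'll overlay the tote geometry computed from the tool pose to check how far in they are.

```bash
cat >ov.py <<'E'
from station import r
from h import *
import sys
o=r.get_obs();c=r.read_camera("scene");im=c["color"]
G=R.from_rotvec([-0.615,3.077,0.007]);Rel=R.from_rotvec(o["tool_rot"])*G.inv()
P0=np.array([504.8,81.3,58.2]);Rz=R.from_euler('z',67.59,degrees=True);q=np.array([535.6,-22.3,0])
f=lambda p:Rel.apply(Rz.apply(p)+q-P0)+o["eef_pos"]
W=np.linalg.inv(np.array(c["pose"]));K=np.array([[c["fx"],0,c["cx"]],[0,c["fy"],c["cy"]],[0,0,1.]])
pr=lambda p:cv2.projectPoints(f(np.array(p,float)),cv2.Rodrigues(W[:3,:3])[0],W[:3,3],K,np.array(c["dist"]))[0][:,0]
x0,y0,s=230,180,6;im=cv2.resize(im[y0:y0+100,x0:x0+130],None,fx=s,fy=s,interpolation=cv2.INTER_CUBIC)
A=lambda p:(((pr(p)-[x0,y0]+.5)*s)).round().astype(int)
cv2.polylines(im,[A([(110,-95,50),(-110,-95,50),(-110,95,50),(65,95,50),(110,50,50)])],True,(0,0,255),1)
cv2.polylines(im,[A([(106,-91,4),(-106,-91,4),(-106,91,4)])],False,(0,255,255),1)
cv2.polylines(im,[A([(-46,-91,4),(-46,-31,4),(-106,-31,4)])],False,(0,255,0),1)
print("corner z",f(np.array([-110,-95,0.])).round(1),"up",Rel.apply([0,0,1]).round(3),"tilt",np.degrees(np.arccos(Rel.as_matrix()[2,2])).round(1),"downhill in tote",(Rel*Rz).inv().apply([0,0,-1]).round(3),o["clock"],o["eef_pos"].round(1),o["contact_force"].round(1))
cv2.imwrite(sys.argv[1],im)
E
python3 ov.py pics/o3.png
```

```text
corner z [ 579.  -159.8   -1.4] up [-0.014 -0.645  0.764] tilt 40.2 downhill in tote [-0.451 -0.462 -0.764] 7.05 [607.4  -5.3 205.8] [ 1.3  0.7 -0.9]
```

View pics/o3.png

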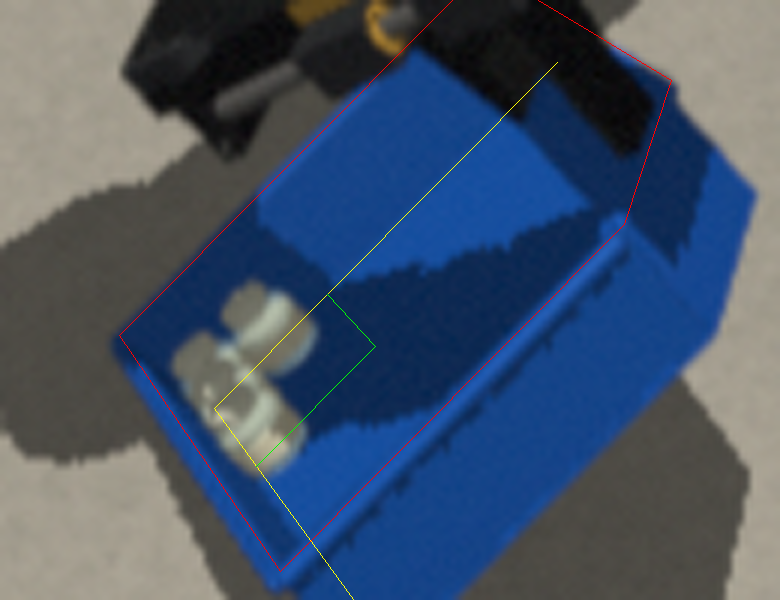

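```bash
python3 - <<'E'
from station import r
import cv2,numpy as np
a=r.read_camera("scene")["color"][218:268,250:298];b=r.read_camera("top")["color"][228:278,350:398];w=r.read_camera("wrist")["color"]
f=lambda x:cv2.convertScaleAbs(cv2.resize(x,(400,400),interpolation=cv2.INTER_CUBIC),alpha=1.3)
cv2.imwrite("pics/z4.png",np.hstack([f(a),f(b)]))
E
```

```text
(no output)
```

View pics/z4.png

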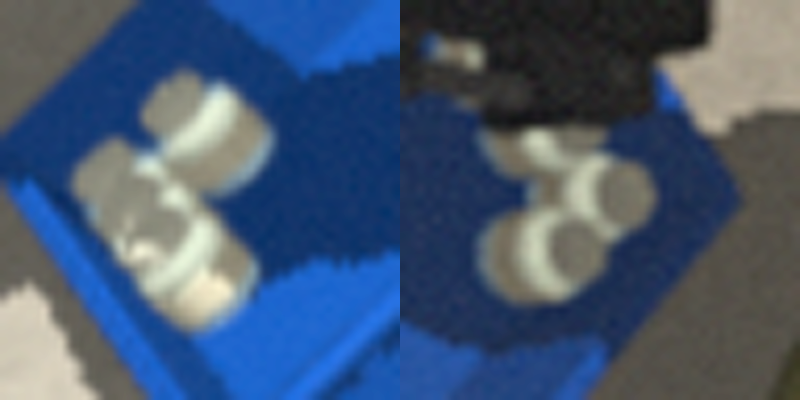

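```bash
cat >ov2.py <<'E'
from station import r
from h import *
o=r.get_obs();out=[]
G=R.from_rotvec([-0.615,3.077,0.007]);Rel=R.from_rotvec(o["tool_rot"])*G.inv()
P0=np.array([504.8,81.3,58.2]);Rz=R.from_euler('z',67.59,degrees=True);q=np.array([535.6,-22.3,0])
f=lambda p:Rel.apply(Rz.apply(p)+q-P0)+o["eef_pos"]
for n,x0,y0 in(("scene",250,218),("top",350,228)):
    c=r.read_camera(n);W=np.linalg.inv(np.array(c["pose"]));K=np.array([[c["fx"],0,c["cx"]],[0,c["fy"],c["cy"]],[0,0,1.]])
    im=cv2.convertScaleAbs(cv2.resize(c["color"][y0:y0+50,x0:x0+50],(400,400),interpolation=cv2.INTER_CUBIC),alpha=1.3)
    A=lambda p:((cv2.projectPoints(f(np.array(p,float)),cv2.Rodrigues(W[:3,:3])[0],W[:3,3],K,np.array(c["dist"]))[0][:,0]-[x0,y0]+.5)*8).round().astype(int)
    t=np.linspace(0,6.28,30)
    for x,y,col in((-93,-78,(0,0,255)),(-67,-78,(0,255,0)),(-93,-52,(0,255,255)),(-67,-52,(255,0,255))):
        for z in(4,32):cv2.polylines(im,[A(np.c_[x+(13 if z==4 else 9)*np.cos(t),y+(13 if z==4 else 9)*np.sin(t),0*t+z])],True,col,1)
    out.append(im)
cv2.imwrite("pics/z5.png",np.hstack(out))
E
python3 ov2.py
```

```text
(no output)
```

View pics/z5.png

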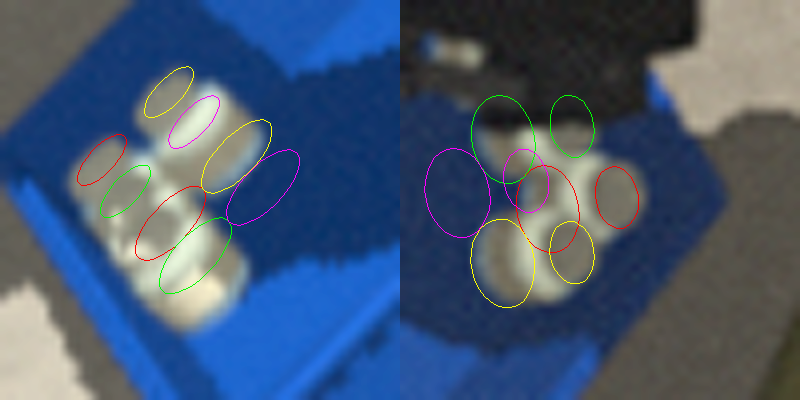

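```bash
python3 - <<'E'
s=open('ov2.py').read()
s=s.replace('(-67,-52,(255,0,255))','(-41,-78,(255,0,255))').replace('("top",350,228)','("wrist",0,150)').replace('z5','z6')
s=s.replace('W=np.linalg.inv(np.array(c["pose"]))','B=np.eye(4);B[:3,:3]=R.from_rotvec(o["tool_rot"]).as_matrix();B[:3,3]=o["eef_pos"];k=8 if n=="scene" else 400/170;w=int(400/k);W=np.linalg.inv(np.array(c["pose"]) if n=="scene" else B@np.array(c["mount"]))')
s=s.replace('y0+50','y0+w').replace('x0+50','x0+w').replace('+.5)*8)','+.5)*k)')
open('ov3.py','w').write(s)
E
python3 ov3.py; python3 s.py|head -1
```

```text
{'clock': 7.45, 'joint_positions': [-0.027, 0.408, 0.477, 1.599, -0.818, 1.551, 2.159], 'eef_pos': [607.447, -5.629, 206.0], 'tool_rot': [0.053, 2.94, 1.083], 'contact_force': [0.214, 0.167, -2.071], 'ft_torque': [-1.188, -0.008, -0.039], 'grip_width': 9.666}
```

View pics/z6.png

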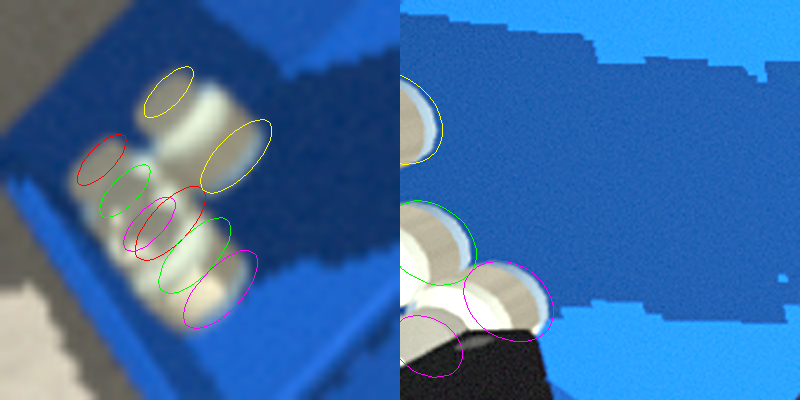

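All four predicted positions match the images: one vial in the corner, two behind it along the y wall and one beside it along the x wall, all touching. The pose is steady, so I'm handing in.

```bash
python3 -c "
from station import r
o=r.get_obs();print(abs(o['qd']).max(),o['eef_pos'],o['grip_width']);r.hand_in()"
```

```text
0.0021265875437310694 [607.44748943  -5.62854965 205.9995752 ] 9.665997595234503
the job is handed in; nothing more can be done
```

I gripped the tote by its ear at 50 N and tilted it about 40° around its far bottom corner, and all four vials slid into that corner. While tilting I also turned it about 24° sideways, to keep the last joint away from its limit. I handed in at about 7.5 s, still holding the tote.

**Last checks:**
- **Vials:** overlays on the scene, top and wrist images match all four positions. One vial is in the corner, two are lined up behind it along one wall, and one is beside it along the other wall. The farthest is about 65 mm from the corner, so they form an L rather than a tight square.
- **Tote and arm:** the grip held at 9.7 mm on the ear, the arm was still, and the outside force was about 2 N. The low corner is estimated at z ≈ −1 mm, within calibration error, so it is resting lightly on the counter.
- **Other things:** the arm's path stayed clear of the jar, vial pack and carton, and the tote is not leaning on any of them. I did not measure their positions again at the end.

No check failed. At first I took the fourth vial to be diagonally behind the corner, but a further overlay placed it third along the wall.

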